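# Tip the short carton out of the row and stand it on the balance

## Task

One carton in the tightly packed rack is shorter than the rest and needs check-weighing: tip it forward by its top edge until it leans out on the rack's front rail, then take hold of it and lift it out. Stand it upright on the balance, its foot inside and squared with the rectangle marked on the pan, setting it down gently rather than dropping it, and let go. Leave the other cartons standing in their places and do not disturb the bottle, the mortar or the jar.

Things in the scene. Friction and masses are not known exactly. Their poses are not given: they have to be found in the camera images.
- carton_short: The shortest carton in the row: closed rigid white carton, 175 mm tall, 92 mm deep (its x), 36 mm thick (its y), 0.2-0.45 kg, loose. Origin: centre of its underside, z up. Starts upright on the rack's floor in any of the five places, its 36 mm spine to the rack's front (-x). Its depth is too wide to grip; its broad sides can be gripped once the top is tipped out clear of the neighbours.
- carton_a: One of four taller plain white cartons in the row, 196 mm tall, otherwise like the short one (92 mm deep, 36 mm thick, about 0.3 kg, loose, origin at the centre of its underside, x along its depth, z up). Must stay standing in its place.
- carton_b: One of four taller plain white cartons in the row, 196 mm tall, otherwise like the short one (92 mm deep, 36 mm thick, about 0.3 kg, loose, origin at the centre of its underside, x along its depth, z up). Must stay standing in its place.
- carton_c: One of four taller plain white cartons in the row, 202 mm tall, otherwise like the short one (92 mm deep, 36 mm thick, about 0.3 kg, loose, origin at the centre of its underside, x along its depth, z up). Must stay standing in its place.
- carton_d: One of four taller plain white cartons in the row, 202 mm tall, otherwise like the short one (92 mm deep, 36 mm thick, about 0.3 kg, loose, origin at the centre of its underside, x along its depth, z up). Must stay standing in its place.
- rack: Fixed aluminium rack. It stands side-on, its front (-x) towards the balance. Origin on the table under the row centre; x to the back, y along the row, z up. Floor 6 mm high. Five cartons stand at y = -76, -38, 0, 38, 76 mm, within 3 mm of x = 0, 2 mm gaps between them and to the side walls. Side walls 8 mm thick from y = +-96 mm outward, 100 mm high, continued forward to x = -111 mm at 92 mm height.
- rack_back (a point): Middle of the top of the rack's back wall, at x = 53 mm of the rack, 100 mm above the table. The wall is 6 mm thick (x = 50 to 56 mm). The cartons' upper backs stand free above it.
- rack_toe (a point): Middle of the rack's toe strip's rear upper edge, at x = -50 mm of the rack, 10 mm above the table (4 mm above the rack's floor). A carton tipped forward by its top pivots here on its lower front edge; the short one passes its balance at about 28 degrees.
- rack_rail (a point): Middle of the axis of the rack's fixed front rail: steel, 10 mm thick, along y, at x = -103 mm of the rack, 85 mm above the table. The short carton, tipped past its balance, comes to rest leaning on it at about 35 degrees, its top then wholly in front of the neighbours.
- balance: Fixed counter balance, 180 x 180 mm grey housing 40 mm high with a square 150 x 150 mm steel pan on top, pan surface 52 mm above the table. Origin under the centre of the housing, its display on the -x side, z up. The pan does not move.
- pan_mark (a point): Centre of the black rectangle marked on the pan's surface (52 mm above the table). The rectangle is 107 x 48 mm inside its 3 mm lines, long side along this point's x, so the carton's 92 x 36 mm foot fits inside with 6 mm all round.
- syrup_bottle: Bystander: amber bottle, 44 mm across, 150 mm tall, loose, standing between rack and balance. Origin at the centre of its underside.
- mortar: Bystander: white bowl-shaped mortar, 100 mm across the rim, 70 mm tall, loose, nearer the robot, between rack and balance. Origin at the centre of its underside.
- herb_jar: Bystander: white lidded jar, 80 mm across, 110 mm tall, loose, standing farther out between balance and rack. Origin at the centre of its underside.
There are look-alikes about, which are no part of the job. What is shaped like the carton_short but black or orange is not meant.

How it is judged:
By the outcome, as a careful person would: the job done as asked, in the order asked, and still so for the second after the job is handed in, with the robot touching nothing.
It also fails if it takes over 59 s, if anything falls off the work surface, if the arm or the gripper's body presses on something with over 40 N, if the wrist force passes 120 N, or if a joint passes its speed limit or range.

## Robot

A 6-joint arm with a two-finger parallel gripper is mounted at the origin on the work surface. World frame = base frame: x ahead of the robot, y to its left, z up, the work surface at z = 0. Lengths are in m, angles in rad, forces in N, time in s.
With the tool pointing down it reaches from about 0.35 to 0.875 m from the base axis. Payload 15.5 kg.
Tool frame: the origin (TCP) lies at the very end of the fingers, on their centre line; the grasp point (between the pads) lies 19 mm behind it; z points along the fingers, y is the line along which they close (so a half turn about z gives the same grasp; the last joint's range is limited). The gripper opens to 85 mm and grips with 20 to 120 N. Pads are 22 mm wide; open, the fingers measure 114 mm over their backs; the gripper's body (76 mm by 85 mm) begins 54 mm behind the grasp point. The pads swing forward as they close: fully open they stand 13 mm farther back than shut.
Start: joints at [-1.401, 0.494, 1.345, -0, 1.302, -0.096], TCP at [0.164, -0.603, 0.231] pointing down, gripper open.
Joint ranges: [-2.91, 2.91], [-0.82, 2.16], [0.22, 2.67], [-1.22, 4.37], [0.12, 2.79], [-3.08, 3.08]. Speed limits (rad/s): [1.89, 1.89, 2.57, 3.01, 3.01, 3.01].

## Interface

Orientations are given as a rotation vector (axis times angle).
In Python, from station import monitor, imaging, r gives the robot as it stands. The module is installed in compiled form; this text tells all that it offers.
- The arm moves only by the shell command python3 -m pendant 'ROWS' [OPENING] [FORCE]. ROWS is JSON, one flat list of numbers, 4 for each row, row after row: the shift along the world's x, y, z in mm, then the turn about the world's z in degrees. A call has 1 to 10 rows; each row is the pose to reach, as a shift and turn from the pose commanded when the call began; what a row does not reach only later rows make up. A row lasts 1/12 s, in which the tool goes at most 41.7 mm and 7.16 degrees, less where a joint would pass 70% of its speed; a pose out of reach is approached as far as the arm can. A call with a gripper value outside its range is refused whole. OPENING is the closure, from -1 (fully open) to 1 (shut), so that 0 is half open, set as the call begins (- or left out, the last holds). The fingers move at their own pace and stop on an object; FORCE is the grip in N (left out, the last holds). Time passes only in rows, so rows that repeat a pose let the fingers close. It gives the time, the measured TCP pose, the force, the opening and the grip force at its end, in the units of the state.
- monitor.read_state(): the state, without advancing time (a new reading comes with each control period).
- imaging.read_camera(name): name is "scene" or "side" or "wrist"; returns (picture, depth): 384x512x3 uint8, red, green, blue; 384x512 float32, m along the optical axis (not along the pixel's ray), 0 where there is no reading.
- imaging.calibration(name): a dict with "intrinsics" (3x3 intrinsics, pixels), "k1" (the pictures are not rectified: a ray, as slopes to the right and down, at radius r is drawn at 1 + k1 r^2 times it, then the intrinsics apply), "rvec" (rotation vector, rad) and "tvec" (3), from world to camera coordinates, as OpenCV has them. Camera axes: x right, y down, z forward; pixel columns grow to the right and rows downward; lengths in m; the calibration is good to about 2 mm. A picture is of the moment at which its call begins: read the wrist's pose just before it. calibration takes no time and is no camera call; for the wrist camera it gives the pose at the moment of the call.
- r.hand_in(): hands the job in; it is judged then, once.
The state is a dict: "time": time; "joint_pos": joint angles; "dq": joint speeds; "tau": joint torques, N m; "position": TCP position; "ee_rot": TCP orientation; "wrist_force": force on the tool from outside, world axes, zero at the start; "torque": the same for the moment, N m; "grip_width": opening from 0.0 (shut) to 1.0 (fully open); "grasp_force": force on a finger pad.
Only numpy, scipy, OpenCV 4.12 (cv2) and the standard library are available. Lean on these libraries where they do the work, as an engineer would, in place of code of your own. Each camera call takes 0.05 s, during which the arm holds its last target. There are 200 camera calls.

## Working session

There is one attempt and no reset: what is moved stays moved. The work goes in short steps, Python scripts to look and compute and a shell command to move; the robot and the scene stay as the last step left them, time stands still between calls to the robot, and variables do not carry over. Pictures are saved under pics/ and viewed, at most 10 in all, crops included, and the job is handed in when it is done.

```bash
mkdir -p pics; cat > h.py <<'E'
import numpy as np, cv2
from station import monitor, imaging, r
def cam(n):
    c=imaging.calibration(n); K=np.array(c["intrinsics"]); R=cv2.Rodrigues(np.array(c["rvec"],float))[0]; t=np.array(c["tvec"],float).ravel()
    return K,float(c["k1"]),R,t
def slopes(c,uv):
    K,k1,R,t=c; uv=np.atleast_2d(np.array(uv,float))
    return cv2.undistortPoints(uv[:,None],K,np.array([k1,0,0,0.]))[:,0]
def onplane(c,uv,z):
    K,k1,R,t=c; s=slopes(c,uv); d=np.c_[s,np.ones(len(s))]@R; o=-R.T@t
    return o+d*((z-o[2])/d[:,2])[:,None]
def bydepth(c,D):
    h,w=D.shape; v,u=np.mgrid[:h,:w]; s=slopes(c,np.c_[u.ravel(),v.ravel()])
    P=np.c_[s,np.ones(len(s))]*D.ravel()[:,None]
    return ((P-c[3])@c[2]).reshape(h,w,3)
def proj(c,P):
    K,k1,R,t=c
    return cv2.projectPoints(np.atleast_2d(np.array(P,float)),cv2.Rodrigues(R)[0],t,K,np.array([k1,0,0,0.]))[0][:,0]
E
python3 - <<'E'
from h import *
ims=[]
for n in("scene","side"):
    c=cam(n);I,D=imaging.read_camera(n);np.savez(f"{n}0.npz",I=I,D=D)
    cv2.imwrite(f"pics/{n}0.png",I[...,::-1]); print(n,-c[2].T@c[3],c[2][2],c[0][0,0],c[1],(D>0).mean())
s=monitor.read_state();print(s)
E
```

```text
scene [1.31311071 0.39862613 0.94133943] [-0.62413497 -0.29380356 -0.72397169] 457.0831433035914 -0.06615202568243794 0.995941162109375
side [0.32045299 0.66430031 0.769332  ] [ 0.27229732 -0.64264936 -0.71613963] 356.5350527593637 -0.08862445266433053 0.9957224527994791
{'time': 0.1, 'joint_pos': array([-1.40052369e+00,  4.94142587e-01,  1.34606765e+00,  4.49927381e-05,
        1.30249103e+00, -9.54926621e-02]), 'dq': array([ 1.31179143e-03, -1.21342057e-03, -9.72974177e-04, -1.77666365e-04,
       -1.89905834e-05, -1.25207400e-03]), 'tau': array([-9.92061869e-04, -8.83588314e+01, -3.84562433e+01, -3.49274533e-04,
        5.27239084e-03, -1.99549970e-05]), 'position': array([ 0.16412207, -0.60273505,  0.230747  ]), 'ee_rot': array([-3.11279945e+00, -4.16070067e-01, -2.99103809e-06]), 'wrist_force': array([-0.22591706,  0.90767381,  0.26661168]), 'torque': array([-0.01022679,  0.01193689,  0.01364365]), 'grasp_force': 0.0, 'grip_width': 0.9969754111004993}
```

View pics/scene0.png

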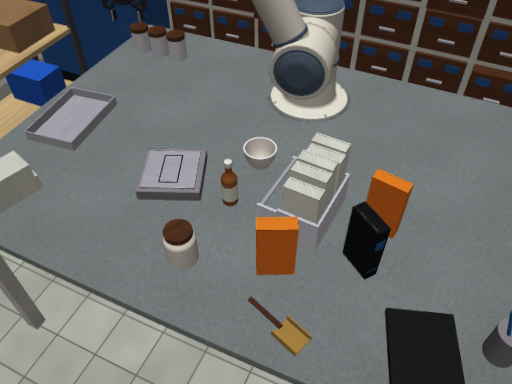

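View pics/side0.png

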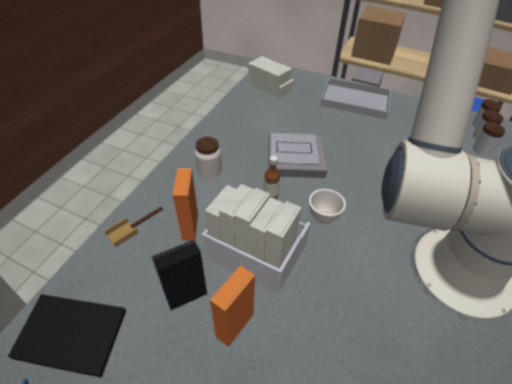

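The scene view shows the rack with five cartons at about (315,180), the balance at (172,172) with its marked pan, the bottle (230,185), the mortar (260,152) and the jar (180,243). The black box (365,240) and the orange ones (388,203) and (276,245) are look-alikes. Next I measure from depth.

```bash
python3 - <<'E'
from h import *
allp=[]
for n in("scene","side"):
    f=np.load(n+"0.npz");I,D=f["I"],f["D"];c=cam(n);P=bydepth(c,D)
    I=I.astype(int); sat=I.max(2)-I.min(2)
    reg={"scene":(255,355,130,240),"side":(198,315,180,280)}[n]
    m=np.zeros(D.shape,bool);m[reg[2]:reg[3],reg[0]:reg[1]]=1
    m&=(sat<45)&(I.min(2)>110)&(P[...,2]>.165)&(P[...,2]<.23)
    p=P[m];allp.append(p)
    print(n,len(p),p.min(0),p.max(0)); print(np.histogram(p[:,2],bins=np.arange(.165,.231,.004)))
    # top faces only
    # other things
    for nm,uv in {"scene":dict(bottle=(230,195),mortar=(260,145),jar=(178,228),bal=(172,172)),"side":dict(bottle=(273,180),mortar=(327,200),jar=(208,145),bal=(295,148))}[n].items():
        print(nm,P[uv[1],uv[0]].round(3))
    # mark
    m=(I.max(2)<60)&(P[...,2]>.035)&(P[...,2]<.07)
    b={"scene":(145,200,150,190),"side":(270,322,137,160)}[n];q=np.zeros_like(m);q[b[2]:b[3],b[0]:b[1]]=1;m&=q
    v,u=np.nonzero(m);X=onplane(c,np.c_[u,v],.052);rc=cv2.minAreaRect((X[:,:2]*1000).astype(np.float32));print("mark",len(u),rc)
np.savez("tops.npz",a=allp[0],b=allp[1])
I=cv2.imread("pics/scene0.png");J=cv2.imread("pics/side0.png")
a=cv2.resize(I[120:250,240:370],(400,400),interpolation=cv2.INTER_CUBIC);b=cv2.resize(J[175:285,195:305+10],(400,367),interpolation=cv2.INTER_CUBIC)
o=np.zeros((400,800,3),np.uint8);o[:,:400]=a;o[:367,400:]=b;cv2.imwrite("pics/crop.png",o)
E
```

```text
scene 2407 [0.42663956 0.14305595 0.16558999] [0.62436469 0.25060586 0.21353099]
(array([ 36,  37,  33, 216, 319,  34,  27,  37, 150, 718, 532, 267,   1,
         0,   0,   0]), array([0.165, 0.169, 0.173, 0.177, 0.181, 0.185, 0.189, 0.193, 0.197,
       0.201, 0.205, 0.209, 0.213, 0.217, 0.221, 0.225, 0.229]))
bottle [ 0.583 -0.017  0.049]
mortar [ 0.361 -0.029  0.047]
jar [ 0.779 -0.051  0.112]
bal [ 0.575 -0.204  0.054]
mark 10 ((541.0572509765625, -204.3167266845703), (114.22920989990234, 43.85055160522461), 49.28355407714844)
side 3161 [0.42400382 0.14334844 0.1651081 ] [0.61790922 0.25195391 0.21052807]
(array([  35,   47,   39,  282,  192,   37,   43,   56,  325,  924, 1049,
        132,    0,    0,    0,    0]), array([0.165, 0.169, 0.173, 0.177, 0.181, 0.185, 0.189, 0.193, 0.197,
       0.201, 0.205, 0.209, 0.213, 0.217, 0.221, 0.225, 0.229]))
bottle [ 0.549 -0.009  0.087]
mortar [ 0.397 -0.05   0.036]
jar [ 0.771 -0.042  0.109]
bal [ 0.552 -0.212  0.051]Traceback (most recent call last):
  File "<stdin>", line 18, in <module>
  File "h.py", line 10, in onplane
    K,k1,R,t=c; s=slopes(c,uv); d=np.c_[s,np.ones(len(s))]@R; o=-R.T@t
                  ~~~~~~^^^^^^
  File "h.py", line 8, in slopes
    return cv2.undistortPoints(uv[:,None],K,np.array([k1,0,0,0.]))[:,0]
           ~~~~~~~~~~~~~~~~~~~^^^^^^^^^^^^^^^^^^^^^^^^^^^^^^^^^^^^
cv2.error: OpenCV(4.12.0) /io/opencv/modules/calib3d/src/undistort.dispatch.cpp:347: error: (-215:Assertion failed) CV_IS_MAT(_src) && CV_IS_MAT(_dst) && (_src->rows == 1 || _src->cols == 1) && (_dst->rows == 1 || _dst->cols == 1) && _src->cols + _src->rows - 1 == _dst->rows + _dst->cols - 1 && (CV_MAT_TYPE(_src->type) == CV_32FC2 || CV_MAT_TYPE(_src->type) == CV_64FC2) && (CV_MAT_TYPE(_dst->type) == CV_32FC2 || CV_MAT_TYPE(_dst->type) == CV_64FC2) in function 'cvUndistortPointsInternal'
```

```bash
python3 - <<'E'
from h import *
allT=[];allS=[]
for n in("scene","side"):
    f=np.load(n+"0.npz");I,D=f["I"],f["D"];c=cam(n);P=bydepth(c,D)
    I=I.astype(int); sat=I.max(2)-I.min(2)
    reg={"scene":(255,355,130,240),"side":(198,315,180,280)}[n]
    m=np.zeros(D.shape,bool);m[reg[2]:reg[3],reg[0]:reg[1]]=1
    m&=(sat<45)&(I.min(2)>110)
    z=P[...,2]
    for lo,hi,N in((.176,.186,"short"),(.197,.214,"tall")):
        k=(m&(z>lo)&(z<hi)).astype(np.uint8); k=cv2.morphologyEx(k,cv2.MORPH_OPEN,np.ones((3,3)))
        nn,lab,st,ce=cv2.connectedComponentsWithStats(k)
        for i in range(1,nn):
            if st[i,4]<40: continue
            X=P[lab==i]; print(n,N,st[i],ce[i].round(),cv2.minAreaRect((X[:,:2]*1000).astype(np.float32)),np.median(X[:,2]).round(4))
    # mark
    g=I.mean(2); b={"scene":(140,208,148,200),"side":(266,328,132,176)}[n]
    q=np.zeros(D.shape,bool);q[b[2]:b[3],b[0]:b[1]]=1;q&=(z>.044)&(z<.062)
    X=P[q];print(n,"pan pts",len(X),X.mean(0),g[q].min())
    loc=cv2.medianBlur(g.astype(np.uint8),11).astype(float)
    mk=(q&(g<loc-25)).astype(np.uint8)
    v,u=np.nonzero(mk);X=onplane(c,np.c_[u,v],.052);print("mark",len(u),cv2.minAreaRect((X[:,:2]*1000).astype(np.float32)))
    # balance housing top + pan
    pm=(q&(np.abs(z-.052)<.006));X=P[pm];print("panrect",cv2.minAreaRect((X[:,:2]*1000).astype(np.float32)))
    np.save(n+"_mk.npy",mk)
I=cv2.imread("pics/scene0.png");J=cv2.imread("pics/side0.png")
f=lambda im,x,y,w:cv2.resize(im[y:y+w*3//4,x:x+w],(400,300),interpolation=cv2.INTER_CUBIC)
o=np.vstack([np.hstack([f(I,235,125,140),f(J,190,175,140)]),np.hstack([f(I,125,135,100),f(J,250,120,90)])]);cv2.imwrite("pics/crop.png",o)
E
```

```text
scene short [284 176  41  24 521] [304. 187.] ((598.2754516601562, 189.86676025390625), (91.76776123046875, 43.901832580566406), 85.87228393554688) 0.1814
scene tall [ 292  133   59   50 1639] [321. 157.] ((505.3744812011719, 198.3162384033203), (95.49490356445312, 154.65264892578125), 83.16797637939453) 0.2046
scene pan pts 2034 [ 0.5665384  -0.21376015  0.05284068] 31.666666666666668
mark 190 ((563.66162109375, -207.8800506591797), (154.22984313964844, 147.40577697753906), 18.091699600219727)
panrect ((560.096435546875, -212.47422790527344), (157.28399658203125, 162.21327209472656), 22.824872970581055)
side short [205 185  30  32 384] [220. 200.] ((599.4664306640625, 190.91961669921875), (94.99420166015625, 33.967041015625), 88.57801818847656) 0.1807
side tall [ 219  184   82   55 2408] [261. 211.] ((502.42425537109375, 199.91336059570312), (97.23796081542969, 151.24710083007812), 84.56869506835938) 0.2041
side pan pts 1363 [ 0.5546508  -0.21066483  0.05164909] 106.33333333333333
mark 84 ((557.8467407226562, -213.85195922851562), (114.37167358398438, 55.87270736694336), 22.658262252807617)
panrect ((557.3546142578125, -213.92105102539062), (150.0250244140625, 156.050537109375), 23.69933319091797)
```

View pics/crop.png

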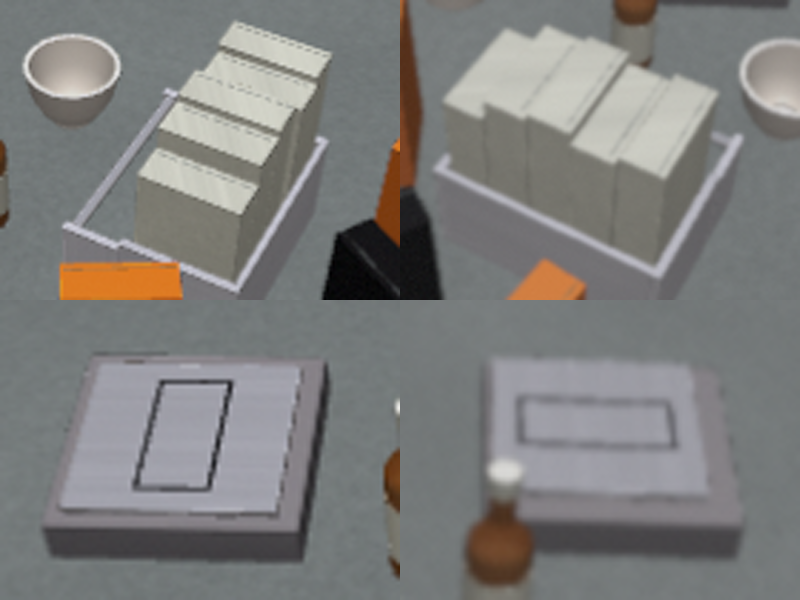

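The shortest of the five white cartons is at the row's end nearest the camera, scene (304,187) and side (220,200). Its top is 181 mm up (6+175); the other four tops, around scene (321,157), are at 202–208 mm. The black (365,240) and orange (388,203), (276,245) boxes are the excluded look-alikes, and the crop confirms this. Next I move over the balance for a close look at the mark.

```bash
python3 -m pendant '[0,0,40,0, 20,30,75,-3, 50,65,110,-6, 85,100,140,-9, 120,135,160,-12, 150,165,170,-15, 180,195,170,-18, 210,225,170,-20, 240,255,170,-20, 265,285,170,-20]' 1 60
python3 -m pendant '[25,30,0,0, 50,60,0,0, 75,90,0,0, 75,90,0,0, 75,90,0,0]'
python3 - <<'E'
from h import *
for k in(0,):
    print(monitor.read_state()["position"]); c=cam("wrist");I,D=imaging.read_camera("wrist")
    cv2.imwrite("pics/w1.png",I[...,::-1]);np.savez("w1.npz",I=I,D=D)
    print(proj(c,[.558,-.214,.052]),-c[2].T@c[3])
    P=bydepth(c,D);g=I.astype(float).mean(2)
    q=(np.abs(P[...,2]-.052)<.008)&(np.hypot(P[...,0]-.558,P[...,1]+.214)<.075)
    m=(q&(g<80)).astype(np.uint8);cs,_=cv2.findContours(m,cv2.RETR_EXTERNAL,cv2.CHAIN_APPROX_NONE)
    for x in cs:
        if len(x)>60:
            X=onplane(c,x[:,0].astype(float),.052);print(len(x),cv2.minAreaRect((X[:,:2]*1000).astype(np.float32)))
for n in("scene",):
    f=np.load("scene0.npz");I=f["I"].astype(int);c=cam(n);P=bydepth(c,f["D"])
    for nm,m in dict(orange=(I[...,0]>150)&(I[...,2]<60),black=(I.max(2)<50)).items():
        X=P[m&(P[...,2]>.03)&(P[...,0]>.4)&(P[...,2]<.3)&(P[...,1]>0)]; print(nm,X.min(0),X.max(0))
        if nm=="orange":
            for s in(X[:,1]>.3,X[:,1]<.3): print(X[s].min(0),X[s].max(0))
E
```

```text
time: 0.93
position: [0.3959, -0.3536, 0.3998]
ee_rot: [3.139, -0.132, 0.0]
wrist_force: [0.4, -0.5, 0.5]
grip_width: 0.003
grasp_force: 0.0
time: 1.35
position: [0.4707, -0.2635, 0.3991]
ee_rot: [-3.139, 0.125, 0.001]
wrist_force: [-0.5, -0.4, -0.5]
grip_width: 0.001
grasp_force: 0.0
[ 0.47071104 -0.2635208   0.3991289 ]
[[222.81670673  99.49265123]] [ 0.54652863 -0.26913756  0.54317034]
orange [0.45774421 0.12439853 0.17014176] [0.75370897 0.41839663 0.17953876]
[0.45774421 0.32591354 0.17049143] [0.5110238  0.41839663 0.17953876]
[0.68639884 0.12439853 0.17014176] [0.75370897 0.22002472 0.17938142]
black [0.57883955 0.30836071 0.03009091] [0.74414749 0.6702538  0.17889549]
```

View pics/w1.png

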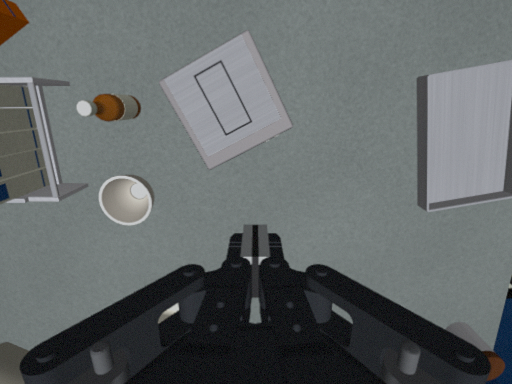

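The wrist view shows the balance at (225,100) with the mark around (222,98), the bottle (110,107), the mortar (125,200) and the rack at left (25,140). I extract the mark with local contrast.

```bash
cat >> h.py <<'E'
def mark(c,I,D,ctr=(.558,-.214)):
    P=bydepth(c,D);g=I.mean(2).astype(np.uint8)
    q=(np.abs(P[...,2]-.052)<.01)&(np.hypot(P[...,0]-ctr[0],P[...,1]-ctr[1])<.07)
    bh=cv2.morphologyEx(g,cv2.MORPH_BLACKHAT,np.ones((9,9)))
    m=(q&(bh>40)).astype(np.uint8)
    n,l,s,_=cv2.connectedComponentsWithStats(m,connectivity=8)
    if n<2: return None
    i=1+np.argmax(s[1:,4]);v,u=np.nonzero(l==i);X=onplane(c,np.c_[u,v],.052)
    return len(u),cv2.minAreaRect((X[:,:2]*1000).astype(np.float32))
E
python3 - <<'E'
from h import *
c=cam("wrist");f=np.load("w1.npz");print(mark(c,f["I"],f["D"]))
print(mark(cam("scene"),*[np.load("scene0.npz")[k] for k in "ID"]))
print(mark(cam("side"),*[np.load("side0.npz")[k] for k in "ID"]))
E
python3 -m pendant '[15,40,0,0, 30,80,0,0, 45,120,0,0, 60,160,0,0, 75,200,0,0, 90,240,0,0, 95,280,0,0, 95,310,0,0, 95,310,0,0, 95,310,0,0]'
python3 - <<'E'
from h import *
print(monitor.read_state()["position"],monitor.read_state()["joint_pos"]); c=cam("wrist");I,D=imaging.read_camera("wrist")
cv2.imwrite("pics/w2.png",I[...,::-1]);np.savez("w2.npz",I=I,D=D)
P=bydepth(c,D)
for lo,hi in((.174,.188),(.196,.214)):
    m=((P[...,2]>lo)&(P[...,2]<hi)&(I.min(2)>90)&(P[...,0]<.66)&(P[...,1]<.3)&(P[...,1]>.1)).astype(np.uint8);m=cv2.morphologyEx(m,cv2.MORPH_OPEN,np.ones((3,3)))
    n,l,s,ce=cv2.connectedComponentsWithStats(m)
    for i in range(1,n):
        if s[i,4]>60: X=P[l==i];print(s[i],cv2.minAreaRect((X[:,:2]*1000).astype(np.float32)),np.median(X[:,2]))
E
```

```text
(354, ((558.18603515625, -215.7578125), (113.80398559570312, 54.135135650634766), 22.344600677490234))
(124, ((561.4381713867188, -217.2762451171875), (112.20042419433594, 54.66408157348633), 22.920461654663086))
(10, ((506.9875183105469, -232.64593505859375), (3.2340657711029053, 40.65793228149414), 17.733688354492188))
time: 2.23
position: [0.5647, 0.0451, 0.3993]
ee_rot: [3.139, -0.129, -0.001]
wrist_force: [0.5, -0.8, -0.4]
grip_width: 0.005
grasp_force: 0.0
[0.56473188 0.04508109 0.39927391] [-2.56087531e-02  2.93121799e-01  1.21443317e+00 -2.18722747e-04
  1.63442876e+00  1.62719380e+00]
[ 110  133   71   29 1920] ((596.9562377929688, 191.2110595703125), (92.30398559570312, 38.27922058105469), 85.22859191894531) 0.1824376691123301
[ 107  164   77  104 7011] ((503.8733825683594, 199.29928588867188), (96.31676483154297, 149.81021118164062), 85.15088653564453) 0.20477131135895546
```

View pics/w2.png

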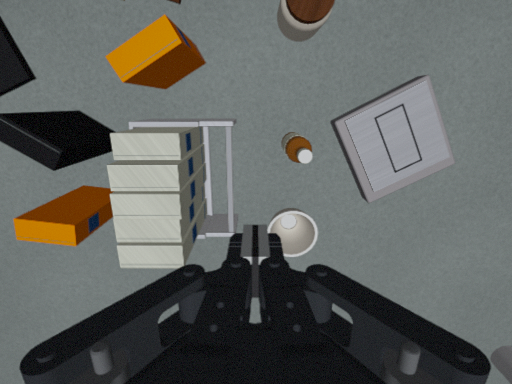

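The wrist view shows the short carton as the top row of the five, at (150,145). The orange decoy (65,215) and the black one (60,140) stand behind the rack, so I check the black one's clearance.

```bash
python3 - <<'E'
from h import *
c=np.load("w2.npz")
for nm in("w2","scene0"):
    f=np.load(nm+".npz");I=f["I"].astype(int);P=bydepth(cam("wrist" if nm=="w2" else "scene"),f["D"])
    bl=(I.max(2)<45)&(P[...,2]>.03)&(P[...,2]<.2)&(P[...,1]>.22)&(P[...,1]<.5)&(P[...,0]>.5)
    orr=(I[...,0]>130)&(I[...,2]<70)&(P[...,2]>.03)&(P[...,1]>.22)
    for k,m in(("bl",bl),("or",orr)):
        X=P[m]; t=X[X[:,2]>.165]
        print(nm,k,len(X),X.min(0).round(3),X.max(0).round(3),"top",cv2.minAreaRect((t[:,:2]*1000).astype(np.float32)) if len(t)>5 else None)
E
```

```text
w2 bl 4478 [0.576 0.307 0.03 ] [0.658 0.391 0.179] top ((616.7000122070312, 352.7443542480469), (90.2131118774414, 36.27999496459961), 52.508079528808594)
w2 or 1280 [0.457 0.323 0.171] [0.508 0.42  0.179] top ((482.0012512207031, 371.6186218261719), (92.54834747314453, 36.21002197265625), 78.56951904296875)
scene0 bl 1956 [0.579 0.308 0.03 ] [0.662 0.401 0.179] top ((620.7589111328125, 354.6175231933594), (93.20814514160156, 38.06800842285156), 52.241390228271484)
scene0 or 420 [0.458 0.22  0.146] [1.313 0.418 0.941] top ((884.129638671875, 312.44256591796875), (192.78143310546875, 853.6068115234375), 88.63330078125)
```

```bash
python3 -m pendant '[8,40,0,0, 16,80,0,0, 24,120,0,0, 32,160,0,0, 42,200,0,0, 42,216,0,0, 42,216,-35,0, 42,216,-75,0, 42,216,-115,0, 42,216,-150,0]'
python3 -m pendant '[0,0,-30,0, 0,0,-60,0, 0,0,-84,0, 0,0,-84,0, 0,0,-84,0]'
python3 -m pendant '[0,-5,0,0, -1,-10,0,0, -1,-15,0,0, -2,-20,0,0, -2,-25,0,0, -3,-30,0,0, -3,-35,0,0, -3,-40,0,0, -3,-40,0,0]'
```

```text
time: 3.12
position: [0.6069, 0.2583, 0.2472]
ee_rot: [3.138, -0.134, -0.001]
wrist_force: [0.2, 0.4, -0.4]
grip_width: 0.001
grasp_force: 0.0
time: 3.53
position: [0.607, 0.2588, 0.1651]
ee_rot: [3.138, -0.134, -0.003]
wrist_force: [1.7, 0.5, 1.0]
grip_width: 0.002
grasp_force: 0.0
time: 4.28
position: [0.6037, 0.2198, 0.1654]
ee_rot: [3.138, -0.132, -0.001]
wrist_force: [0.0, 1.2, -0.3]
grip_width: 0.002
grasp_force: 0.3
```

```bash
python3 -m pendant '[0,-4,0,0, -1,-8,0,0, -1,-12,0,0, -1,-16,0,0, -2,-20,0,0, -2,-24,0,0, -2,-28,0,0, -3,-32,0,0, -3,-32,0,0]'
python3 - <<'E'
from h import *
ims=[]
for n in("scene","side"):
    I,D=imaging.read_camera(n); I=I[...,::-1]
    x,y={"scene":(235,125),"side":(190,160)}[n]
    ims.append(cv2.resize(I[y:y+105,x:x+140],(400,300),interpolation=cv2.INTER_CUBIC))
cv2.imwrite("pics/tip.png",np.hstack(ims))
E
```

```text
time: 5.03
position: [0.6006, 0.188, 0.1654]
ee_rot: [3.139, -0.131, -0.0]
wrist_force: [1.3, -0.6, 0.1]
grip_width: -0.003
grasp_force: 0.0
```

View pics/tip.png

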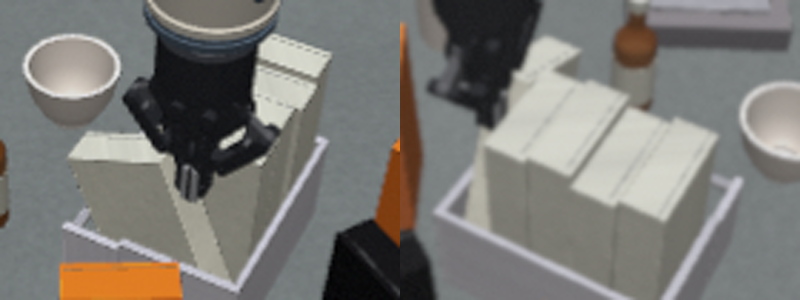

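The carton is tipping (scene crop (120,190)) and its neighbours stand. I push on slowly.

```bash
python3 -m pendant '[0,-3,0,0, 0,-6,0,0, -1,-9,0,0, -1,-12,0,0, -1,-15,0,0, -1,-18,0,0, -2,-21,0,0, -2,-24,0,0, -2,-24,0,0, -2,-24,0,0]'
python3 -m pendant '[0,20,0,0, 0,20,30,0, 0,20,70,0, 0,20,110,0, 0,20,150,10, 0,0,180,17, 0,-30,180,24, 0,-60,180,31, 0,-60,180,38, 0,-60,180,45]' -1
python3 -m pendant '[0,0,0,7, 0,0,0,14, 0,0,0,21, 0,0,0,28, 0,0,0,35, 0,0,0,42, 0,0,0,45, 0,0,0,45]'
python3 - <<'E'
from h import *
for n in("scene","side","wrist"):
    c=cam(n);I,D=imaging.read_camera(n);np.savez(n+"3.npz",I=I,D=D,R=c[2],t=c[3]);cv2.imwrite(f"pics/{n}3.png",I[...,::-1])
    P=bydepth(c,D);o=np.array([.5985,.1908]);a=np.radians(85.1);ex=np.array([np.cos(a),np.sin(a)]);ey=np.array([-ex[1],ex[0]])
    q=P[...,:2]-o;X=np.dstack([q@ex,q@ey,P[...,2]])*1000
    m=(I.min(2)>90)&(X[...,0]<-55)&(X[...,0]>-170)&(abs(X[...,1])<30)&(X[...,2]>115)&(X[...,2]<220)
    p=X[m];print(n,len(p))
    if len(p)>30:
        print(np.percentile(p,[1,50,99],axis=0).round(1))
        top=p[p[:,2]>140]; 
        A=np.c_[top[:,0],np.ones(len(top))];print("z=ax+b",np.linalg.lstsq(A,top[:,2],rcond=None)[0])
        t=P[m&(X[...,2]>150)];print(cv2.minAreaRect((t[:,:2]*1000).astype(np.float32)))
    for nm,mm in dict(tall=(X[...,2]>197)&(X[...,2]<214)&(X[...,0]>-60)&(X[...,0]<60)&(X[...,1]>0)&(X[...,1]<180)&(I.min(2)>90)).items():
        t=P[mm];print(nm,len(t),cv2.minAreaRect((t[:,:2]*1000).astype(np.float32)) if len(t)>5 else 0)
E
```

```text
time: 5.97
position: [0.5988, 0.1646, 0.1655]
ee_rot: [-3.139, 0.131, -0.0]
wrist_force: [-0.1, -0.0, 0.4]
grip_width: -0.003
grasp_force: 0.0
time: 6.8
position: [0.5989, 0.1034, 0.3458]
ee_rot: [2.966, 1.034, 0.001]
wrist_force: [-0.6, 0.7, -0.4]
grip_width: 1.0
grasp_force: 0.0
time: 7.47
position: [0.5988, 0.105, 0.3455]
ee_rot: [-2.346, -2.089, 0.0]
wrist_force: [1.1, -1.0, 0.6]
grip_width: 1.002
grasp_force: 0.0
scene 851
[[-138.3  -23.   116.2]
 [ -86.7  -19.3  163.7]
 [ -55.7   13.9  203. ]]
z=ax+b [  0.36969702 205.35028645]
((593.7413330078125, 92.51806640625), (86.46827697753906, 38.96643829345703), 85.0906753540039)
tall 1763 ((513.473388671875, 195.37478637695312), (100.90721130371094, 170.7974853515625), 81.63151550292969)
side 357
[[-137.7  -15.8  129.7]
 [ -86.8   12.3  180. ]
 [ -55.7   19.7  202.6]]
z=ax+b [  0.59940873 231.53594765]
((588.345703125, 92.41161346435547), (86.89451599121094, 37.07245635986328), 84.12711334228516)
tall 2462 ((509.18389892578125, 194.29263305664062), (105.39506530761719, 168.4196014404297), 83.06806945800781)
wrist 1826
[[-138.8  -17.3  155.2]
 [ -87.9    0.4  188.4]
 [ -55.5   18.   204. ]]
z=ax+b [  0.56067248 235.71098216]
((589.7567749023438, 93.51161193847656), (85.2374496459961, 35.9975471496582), 85.2941665649414)
tall 13848 ((512.9962158203125, 194.05398559570312), (103.64543914794922, 175.0840606689453), 82.02352905273438)
```

View pics/wrist3.png

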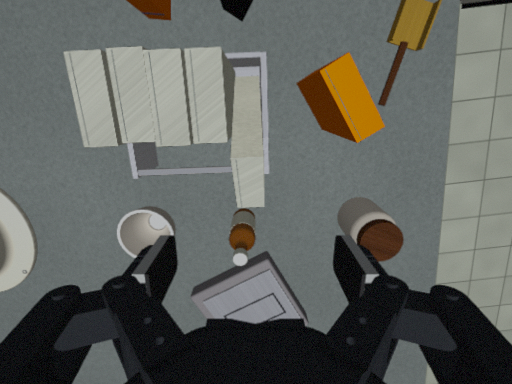

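The wrist view shows the carton leaning out on the rail, with its back face at (247,115) and its top face from (247,157) to (249,207). The four neighbours stand. I read the depth along the carton's middle column and check its yaw.

```bash
python3 - <<'E'
from h import *
f=np.load("wrist3.npz");I,D=f["I"],f["D"];c=cam("wrist");c=(c[0],c[1],f["R"],f["t"]);P=bydepth(c,D)
for v in list(range(80,206,8)): 
    u=np.arange(225,275);ok=[x for x in u if I[v,x].min()>120 and P[v,x,2]>.1]
    print(v,P[v,248].round(4), (P[v,ok[0]].round(4),P[v,ok[-1]].round(4),ok[0],ok[-1]) if ok else "")
s=monitor.read_state();print(s["position"],s["ee_rot"],s["joint_pos"])
E
```

```text
80 [0.6023 0.2152 0.0676] (array([0.6215, 0.2102, 0.1005]), array([0.6268, 0.2094, 0.1022]), np.int64(262), np.int64(266))
88 [0.6012 0.2031 0.0872] (array([0.619 , 0.2002, 0.1016]), array([0.6257, 0.1993, 0.1023]), np.int64(261), np.int64(266))
96 [0.6002 0.192  0.1031] (array([0.5813, 0.1943, 0.1032]), array([0.6246, 0.1891, 0.1018]), np.int64(234), np.int64(266))
104 [0.5993 0.1816 0.1191] (array([0.6082, 0.1805, 0.4895]), array([0.6235, 0.1787, 0.1012]), np.int64(233), np.int64(266))
112 [0.5984 0.1719 0.1343] (array([0.5765, 0.1764, 0.1995]), array([0.6237, 0.168 , 0.1021]), np.int64(225), np.int64(267))
120 [0.5976 0.1628 0.1481] (array([0.5757, 0.1685, 0.2032]), array([0.6226, 0.1572, 0.1009]), np.int64(225), np.int64(267))
128 [0.5968 0.1543 0.162 ] (array([0.5746, 0.1606, 0.2043]), array([0.6213, 0.1463, 0.1018]), np.int64(225), np.int64(267))
136 [0.5961 0.1463 0.1742] (array([0.5734, 0.1525, 0.2044]), array([0.6202, 0.1352, 0.1015]), np.int64(225), np.int64(267))
144 [0.5954 0.1388 0.1865] (array([0.5764, 0.141 , 0.1854]), array([0.611, 0.137, 0.187]), np.int64(231), np.in
[... 355 characters left out ...]
int64(232), np.int64(263))
176 [0.5908 0.1025 0.1884] (array([0.5737, 0.1047, 0.1888]), array([0.608 , 0.1001, 0.187 ]), np.int64(233), np.int64(263))
184 [0.5892 0.0909 0.1813] (array([0.5726, 0.093 , 0.1816]), array([0.6069, 0.0881, 0.1792]), np.int64(234), np.int64(263))
192 [0.5872 0.0778 0.1715] (array([0.5713, 0.0799, 0.172 ]), array([0.6057, 0.075 , 0.1699]), np.int64(235), np.int64(263))
200 [0.5853 0.0641 0.1626] (array([0.57  , 0.0664, 0.1638]), array([0.6044, 0.0616, 0.1619]), np.int64(236), np.int64(263))
[0.59878592 0.10493304 0.34546552] [-2.35164461e+00 -2.08303640e+00 -1.62008895e-05] [7.52562495e-02 3.85029480e-01 1.21462168e+00 4.82584048e-05
 1.54196518e+00 1.96246848e-01]
```

The lean is about 33°. I'll grasp at roughly (0.590, 0.095, z 0.160).

```bash
python3 -m pendant '[-9,-10,-30,2, -9,-10,-65,2, -9,-10,-100,2, -9,-10,-135,2, -9,-10,-165,2, -9,-10,-190,2, -9,-10,-204,2, -9,-10,-204,2, -9,-10,-204,2]'
python3 -m pendant '[0,0,0,0, 0,0,0,0, 0,0,0,0, 0,0,0,0, 0,0,0,0, 0,0,0,0]' 1 70
python3 -m pendant '[0,0,5,0, 0,0,10,0, 0,0,15,0, 0,0,20,0, 0,0,25,0, 0,0,30,0, 0,0,30,0]'
```

```text
time: 8.37
position: [0.5897, 0.0948, 0.1413]
ee_rot: [-2.313, -2.125, 0.001]
wrist_force: [1.2, 0.2, 0.1]
grip_width: 1.004
grasp_force: 0.0
time: 8.87
position: [0.5902, 0.0949, 0.1423]
ee_rot: [2.312, 2.126, 0.002]
wrist_force: [-1.2, -0.1, 5.8]
grip_width: 0.413
grasp_force: 68.9
time: 9.45
position: [0.5903, 0.0948, 0.1727]
ee_rot: [2.312, 2.126, 0.002]
wrist_force: [1.1, -1.0, -3.8]
grip_width: 0.415
grasp_force: 70.4
```

```bash
python3 -m pendant '[0,0,15,0, 0,0,30,0, 0,0,45,0, 0,0,60,0, 0,0,75,0, 0,0,95,0, 0,0,115,0, 0,0,135,0, 0,0,155,0, 0,0,175,0]'
python3 -m pendant '[0,0,20,0, 0,0,30,0, 0,0,30,0]'
python3 - <<'E'
from h import *
I,D=imaging.read_camera("scene");J,_=imaging.read_camera("side")
f=lambda im,x,y,w:cv2.resize(im[y:y+w*3//4,x:x+w,::-1],(400,300),interpolation=cv2.INTER_CUBIC)
cv2.imwrite("pics/lift.png",np.hstack([f(I,180,60,200),f(J,170,60,200)]))
E
```

```text
time: 10.28
position: [0.5895, 0.0948, 0.3473]
ee_rot: [-2.312, -2.126, 0.0]
wrist_force: [0.0, -0.4, -4.2]
grip_width: 0.411
grasp_force: 70.8
time: 10.53
position: [0.5905, 0.0949, 0.3785]
ee_rot: [2.311, 2.125, 0.004]
wrist_force: [0.8, -0.1, -3.5]
grip_width: 0.413
grasp_force: 71.0
```

View pics/lift.png

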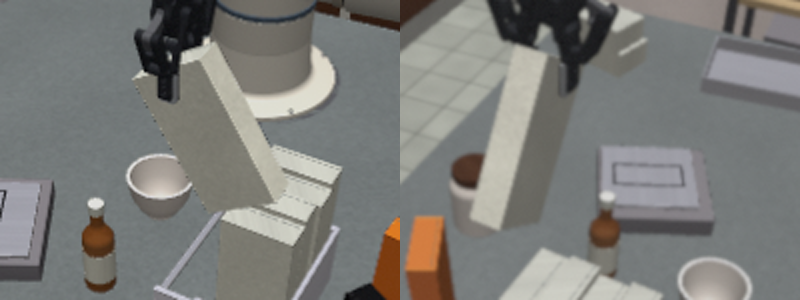

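The carton is held firmly at its lean (crop (205,130)) and is clear of the rack. I carry it over the balance and turn it to the mark.

```bash
python3 -m pendant '[-6,-17,0,-3, -18,-50,0,-9, -30,-85,0,-15, -42,-119,0,-21, -54,-153,0,-27, -66,-187,0,-33, -78,-221,0,-39, -90,-255,0,-45, -102,-289,0,-51, -112,-318,0,-57]'
python3 -m pendant '[-6,-18,0,-4, -11,-30,0,-6, -11,-30,-20,-6, -11,-30,-50,-6, -11,-30,-80,-6, -11,-30,-105,-6, -11,-30,-118,-6, -11,-30,-118,-6, -11,-30,-118,-6]'
python3 -m pendant '[0,0,0,0, 0,0,0,0, 0,0,0,0, 0,0,0,0, 0,0,0,0, 0,0,0,0]' 1 20
python3 - <<'E'
from h import *
s=monitor.read_state();print(s["position"],s["ee_rot"],s["joint_pos"],s["grasp_force"])
for n in("scene","side"):
    c=cam(n);I,D=imaging.read_camera(n);np.savez(n+"4.npz",I=I,D=D);P=bydepth(c,D)
    a=np.radians(22.4);ex=np.array([np.cos(a),np.sin(a)]);ey=np.array([-ex[1],ex[0]]);q=P[...,:2]-[.558,-.2155]
    X=np.dstack([q@ex,q@ey,P[...,2]])*1000
    m=(I.min(2)>95)&(I.max(2).astype(int)-I.min(2)<40)&(X[...,2]>85)&(X[...,2]<330)&(abs(X[...,1])<26)&(X[...,0]>-230)&(X[...,0]<100)
    p=X[m];print(n,len(p),p.min(0),p.max(0))
    f=p[np.abs(np.abs(p[:,1])-18)<5]
    if len(f)>50: print(cv2.minAreaRect(f[:,[0,2]].astype(np.float32)), np.median(f[:,1]))
I=np.load("scene4.npz")["I"];J=np.load("side4.npz")["I"]
f=lambda im,x,y,w:cv2.resize(im[y:y+w*3//4,x:x+w,::-1],(400,300),interpolation=cv2.INTER_CUBIC)
cv2.imwrite("pics/hov.png",np.hstack([f(I,100,50,200),f(J,220,30,200)]))
E
```

```text
time: 11.47
position: [0.4762, -0.2249, 0.3748]
ee_rot: [-3.048, -0.756, 0.003]
wrist_force: [0.8, -0.7, -3.7]
grip_width: 0.413
grasp_force: 71.0
time: 12.22
position: [0.4665, -0.2525, 0.2578]
ee_rot: [-3.081, -0.606, 0.002]
wrist_force: [0.5, 0.6, -3.2]
grip_width: 0.41
grasp_force: 71.0
time: 12.72
position: [0.4669, -0.2532, 0.2587]
ee_rot: [3.083, 0.605, 0.001]
wrist_force: [-0.2, 0.3, -3.3]
grip_width: 0.412
grasp_force: 71.0
[ 0.46687192 -0.25322297  0.25873353] [3.08251360e+00 6.04909140e-01 5.00485324e-04] [-6.09447074e-01  3.33560313e-01  1.53795924e+00  3.19083419e-05
  1.26964579e+00  5.73786724e-01] 70.96370100975037
scene 996 [-107.39113359  -25.37836722  143.89419339] [ 31.74089966  20.31011875 319.97473316]
((-53.96662139892578, 223.05841064453125), (100.32756042480469, 174.91513061523438), 31.852109909057617) -14.093126281006157
side 1960 [-143.96240377  -18.52230087  122.14701451] [ 26.950004    25.89263396 318.64718209]
((-59.894386291503906, 222.85287475585938), (94.95865631103516, 184.82675170898438), 32.375736236572266) 18.707247749960988
```

View pics/hov.png

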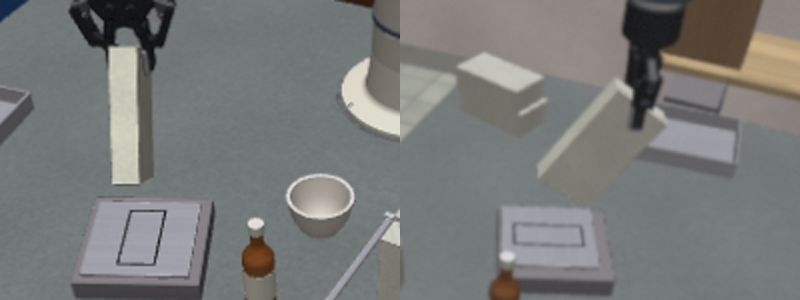

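The carton hovers over the balance at a 32° lean, grip still 71 N. I lower it to about 10 mm above the pan, then retry a lighter grip.

```bash
python3 -m pendant '[0,0,-20,0, 0,0,-40,0, 0,0,-52,0, 0,0,-60,0, 0,0,-60,0, 0,0,-60,0]'
python3 -m pendant '[0,0,0,0, 0,0,0,0, 0,0,0,0]' 0.4 20
python3 - <<'E'
from h import *
c=cam("side");I,D=imaging.read_camera("side");P=bydepth(c,D)
a=np.radians(22.4);ex=np.array([np.cos(a),np.sin(a)]);ey=np.array([-ex[1],ex[0]]);q=P[...,:2]-[.558,-.2155]
X=np.dstack([q@ex,q@ey,P[...,2]])*1000
m=(I.min(2)>95)&(I.max(2).astype(int)-I.min(2)<40)&(X[...,2]>62)&(X[...,2]<330)&(abs(X[...,1]-18)<6)&(X[...,0]>-230)&(X[...,0]<100)
print(cv2.minAreaRect(X[m][:,[0,2]].astype(np.float32)),X[m].min(0))
E
```

```text
time: 13.32
position: [0.4669, -0.2533, 0.1987]
ee_rot: [-3.083, -0.605, 0.0]
wrist_force: [0.1, -0.1, -3.1]
grip_width: 0.412
grasp_force: 70.9
time: 13.57
position: [0.4671, -0.2534, 0.1992]
ee_rot: [3.082, 0.605, 0.001]
wrist_force: [-0.5, -0.4, -4.6]
grip_width: 0.414
grasp_force: 70.9
((-75.5265121459961, 188.68841552734375), (95.9376220703125, 242.21095275878906), 32.38831329345703) [-141.18729594   12.43297073   65.9413573 ]
```

```bash
python3 -m pendant '[0,0,-4,0, 0,0,-8,0, 0,0,-10,0, 0,0,-11,0, 0,0,-11,0]' 
python3 -m pendant '[0,0,-1,0, 0,0,-2,0, 0,0,-2,0]'
python3 -m pendant '[0,0,-1,0, 0,0,-2,0, 0,0,-2,0]'
```

```text
time: 14.03
position: [0.4667, -0.2534, 0.1881]
ee_rot: [3.082, 0.605, 0.0]
wrist_force: [-6.9, 1.3, 15.9]
grip_width: 0.41
grasp_force: 73.6
time: 14.28
position: [0.4666, -0.2537, 0.1877]
ee_rot: [3.081, 0.605, 0.001]
wrist_force: [-15.5, 3.2, 45.8]
grip_width: 0.411
grasp_force: 77.0
time: 14.53
position: [0.4667, -0.2544, 0.1872]
ee_rot: [3.079, 0.605, 0.002]
wrist_force: [-24.9, 0.9, 71.2]
grip_width: 0.417
grasp_force: 80.6
```

Contact came at a TCP height of about 0.189, and it is a stiff contact. I relieve the force and start rotating the carton upright about its foot edge.

```bash
python3 -m pendant '[0,0,2,0, 0,0,4,0, 2.3,1,4.8,0, 4.6,1.9,5.6,0, 4.6,1.9,5.6,0]' 
python3 -m pendant '[2.3,1,0.7,0, 4.6,1.9,1.4,0, 4.6,1.9,1.4,0]'
python3 - <<'E'
from h import *
print(monitor.read_state()["wrist_force"])
c=cam("side");I,D=imaging.read_camera("side");P=bydepth(c,D)
a=np.radians(22.4);ex=np.array([np.cos(a),np.sin(a)]);ey=np.array([-ex[1],ex[0]]);q=P[...,:2]-[.558,-.2155]
X=np.dstack([q@ex,q@ey,P[...,2]])*1000
m=(I.min(2)>95)&(I.max(2).astype(int)-I.min(2)<40)&(X[...,2]>58)&(X[...,2]<235)&(abs(X[...,1]-18)<6)&(X[...,0]>-170)&(X[...,0]<60)
m=cv2.morphologyEx(m.astype(np.uint8),cv2.MORPH_OPEN,np.ones((3,3)))>0
x=X[m];print(len(x),cv2.minAreaRect(x[:,[0,2]].astype(np.float32)),"low",x[x[:,2]<70][:,[0,2]].mean(0))
E
```

```text
time: 14.95
position: [0.4719, -0.2511, 0.1888]
ee_rot: [-3.082, -0.605, 0.0]
wrist_force: [0.4, -0.7, -3.2]
grip_width: 0.414
grasp_force: 71.3
time: 15.2
position: [0.4765, -0.2492, 0.1903]
ee_rot: [-3.083, -0.605, -0.0]
wrist_force: [-0.4, -0.1, -3.8]
grip_width: 0.413
grasp_force: 71.3
[-0.36204677 -0.11132781 -3.7865001 ]
1383 ((-47.64241027832031, 152.48483276367188), (93.38815307617188, 175.86599731445312), 33.870826721191406) low [-31.60601367  65.94176773]
```

```bash
python3 -m pendant '[-4,-1.7,0,0, -8.3,-3.4,0,0, -8.3,-3.4,-1,0, -8.3,-3.4,-2,0, -8.3,-3.4,-2,0]' 
python3 -m pendant '[0,0,-0.5,0, 0,0,-1,0, 0,0,-1,0]'
```

```text
time: 15.67
position: [0.4675, -0.2529, 0.1885]
ee_rot: [3.083, 0.604, -0.0]
wrist_force: [-2.2, -0.8, -0.3]
grip_width: 0.408
grasp_force: 71.8
time: 15.92
position: [0.4676, -0.253, 0.1882]
ee_rot: [3.082, 0.605, -0.0]
wrist_force: [-7.8, -1.0, 12.3]
grip_width: 0.415
grasp_force: 73.4
```

```bash
python3 -m pendant '[2.3,1,0.6,0, 4.6,1.9,1.3,0, 4.6,1.9,1.3,0]'
python3 -m pendant '[2.3,1,0.6,0, 4.6,1.9,1.2,0, 4.6,1.9,1.2,0]'
python3 -m pendant '[2.3,1,0.6,0, 4.6,1.9,1.2,0, 4.6,1.9,1.2,0]'
```

```text
time: 16.17
position: [0.4722, -0.2509, 0.1895]
ee_rot: [3.082, 0.605, -0.001]
wrist_force: [-7.6, -1.2, 14.0]
grip_width: 0.415
grasp_force: 73.3
time: 16.42
position: [0.4769, -0.249, 0.1908]
ee_rot: [3.082, 0.605, -0.0]
wrist_force: [-7.7, 0.6, 13.8]
grip_width: 0.409
grasp_force: 73.4
time: 16.67
position: [0.4815, -0.247, 0.1918]
ee_rot: [3.082, 0.605, -0.001]
wrist_force: [-6.5, 1.4, 11.9]
grip_width: 0.411
grasp_force: 73.2
```

```bash
cat >> h.py <<'E'
def lean():
    c=cam("side");I,D=imaging.read_camera("side");P=bydepth(c,D)
    a=np.radians(22.4);ex=np.array([np.cos(a),np.sin(a)]);ey=np.array([-ex[1],ex[0]]);q=P[...,:2]-[.558,-.2155]
    X=np.dstack([q@ex,q@ey,P[...,2]])*1000
    m=(I.min(2)>95)&(I.max(2).astype(int)-I.min(2)<40)&(X[...,2]>58)&(X[...,2]<245)&(abs(X[...,1]-18)<6)&(X[...,0]>-170)&(X[...,0]<70)
    m=cv2.morphologyEx(m.astype(np.uint8),cv2.MORPH_OPEN,np.ones((3,3)))>0
    (cx,cz),(w,h),an=rc=cv2.minAreaRect(X[m][:,[0,2]].astype(np.float32))
    if w>h: an-=90
    t=np.radians(an);print(rc,"lean",an,"edge",cx-46*np.cos(t)+87.5*np.sin(t),cz-46*np.sin(t)-87.5*np.cos(t))
E
python3 -c "
from h import *
lean()"
```

```text
((-49.14619827270508, 149.7019805908203), (95.38470458984375, 176.05780029296875), 28.04918670654297) lean 28.04918670654297 edge -48.59816312841262 50.848808373229744
```

It rotates without sliding: 34° to 28°, edge at −48 mm. I continue the arc.

```bash
python3 -m pendant '[2.3,1,0.6,0, 4.6,1.9,1.1,0, 7,2.9,1.6,0, 9.2,3.8,2.1,0, 9.2,3.8,2.1,0]'
python3 -m pendant '[2.3,1,0.4,0, 4.6,1.9,0.8,0, 7,2.9,1.2,0, 9.2,3.8,1.5,0, 9.2,3.8,1.5,0]'
python3 -m pendant '[2.3,1,0.2,0, 4.6,1.9,0.5,0, 7,2.9,0.7,0, 9.2,3.8,0.8,0, 9.2,3.8,0.8,0]'
python3 -c "
from h import *
lean()"
```

```text
time: 17.13
position: [0.4913, -0.2431, 0.1932]
ee_rot: [-3.083, -0.605, -0.0]
wrist_force: [-0.1, -0.0, -3.4]
grip_width: 0.417
grasp_force: 71.7
time: 17.55
position: [0.5004, -0.2394, 0.1948]
ee_rot: [3.083, 0.605, 0.0]
wrist_force: [-0.4, 0.2, -3.6]
grip_width: 0.413
grasp_force: 71.7
time: 17.97
position: [0.5096, -0.2355, 0.1956]
ee_rot: [3.083, 0.605, 0.0]
wrist_force: [-0.9, -0.2, -3.3]
grip_width: 0.414
grasp_force: 71.7
((-18.27591896057129, 154.06982421875), (94.50137329101562, 176.40945434570312), 27.392919540405273) lean 27.392919540405273 edge -18.860161498393502 55.216859363582415
```

Contact was lost because I rose too much. I go back, press again, and continue with less rise.

```bash
python3 -m pendant '[-13,-5.4,0,0, -26,-10.8,0,0, -26,-10.8,-1.5,0, -26,-10.8,-3,0, -26,-10.8,-3,0]'
python3 -m pendant '[0,0,-0.5,0, 0,0,-1,0, 0,0,-1,0]'
```

```text
time: 18.43
position: [0.4826, -0.2468, 0.1924]
ee_rot: [-3.083, -0.604, 0.0]
wrist_force: [-0.2, -0.9, -4.1]
grip_width: 0.415
grasp_force: 71.7
time: 18.68
position: [0.4832, -0.2466, 0.192]
ee_rot: [3.082, 0.605, 0.0]
wrist_force: [-4.1, -1.0, 6.7]
grip_width: 0.413
grasp_force: 73.1
```

```bash
python3 -m pendant '[2.3,1,0.3,0, 4.6,1.9,0.7,0, 4.6,1.9,0.7,0]'
python3 -m pendant '[2.3,1,0.3,0, 4.6,1.9,0.7,0, 4.6,1.9,0.7,0]'
python3 -m pendant '[2.3,1,0.3,0, 4.6,1.9,0.6,0, 4.6,1.9,0.6,0]'
```

```text
time: 18.93
position: [0.4879, -0.2446, 0.1929]
ee_rot: [3.082, 0.606, -0.0]
wrist_force: [-5.6, 0.1, 9.4]
grip_width: 0.408
grasp_force: 73.2
time: 19.18
position: [0.4926, -0.2426, 0.1936]
ee_rot: [3.082, 0.606, -0.0]
wrist_force: [-5.5, 1.2, 10.1]
grip_width: 0.417
grasp_force: 73.3
time: 19.43
position: [0.4972, -0.2407, 0.1942]
ee_rot: [3.082, 0.606, -0.0]
wrist_force: [-5.5, -0.4, 8.9]
grip_width: 0.413
grasp_force: 73.4
```

```bash
python3 -m pendant '[2.3,1,0.2,0, 4.6,1.9,0.4,0, 4.6,1.9,0.4,0]'
python3 -m pendant '[2.3,1,0.1,0, 4.6,1.9,0.3,0, 4.6,1.9,0.3,0]'
python3 -c "
from h import *
lean()"
```

```text
time: 19.68
position: [0.5017, -0.2388, 0.1946]
ee_rot: [3.082, 0.606, -0.0]
wrist_force: [-5.3, 0.0, 9.3]
grip_width: 0.411
grasp_force: 73.6
time: 19.93
position: [0.5064, -0.2369, 0.1949]
ee_rot: [3.082, 0.606, 0.0]
wrist_force: [-4.7, 0.6, 9.0]
grip_width: 0.416
grasp_force: 73.8
((-32.47763442993164, 148.87667846679688), (94.83588409423828, 177.90626525878906), 19.459819793701172) lean 19.459819793701172 edge -46.69964965006275 51.05038198635988
```

```bash
python3 -m pendant '[2.3,1,0.1,0, 4.6,1.9,0.1,0, 6.9,2.9,0.1,0, 9.2,3.8,0.1,0, 9.2,3.8,0.1,0]'
python3 -m pendant '[2.3,1,-0.1,0, 4.6,1.9,-0.2,0, 6.9,2.9,-0.3,0, 9.2,3.8,-0.5,0, 9.2,3.8,-0.5,0]'
python3 -c "
from h import *
lean()"
```

```text
time: 20.4
position: [0.5156, -0.2331, 0.1949]
ee_rot: [3.082, 0.606, -0.0]
wrist_force: [-3.9, -0.0, 9.9]
grip_width: 0.413
grasp_force: 74.1
time: 20.82
position: [0.525, -0.2293, 0.1945]
ee_rot: [3.082, 0.606, 0.0]
wrist_force: [-2.9, 0.2, 9.1]
grip_width: 0.413
grasp_force: 74.5
((-21.442638397216797, 146.43603515625), (94.2833480834961, 177.04226684570312), 12.319787979125977) lean 12.319787979125977 edge -47.71366428044139 51.13607083808803
```

```bash
python3 -m pendant '[2.3,1,-0.2,0, 4.6,1.9,-0.4,0, 6.9,2.9,-0.7,0, 9.2,3.8,-1,0, 9.2,3.8,-1,0]'
python3 -m pendant '[2.3,1,-0.4,0, 4.6,1.9,-0.8,0, 6.9,2.9,-1.2,0, 9.2,3.8,-1.6,0, 9.2,3.8,-1.6,0]'
python3 -c "
from h import *
lean()"
```

```text
time: 21.28
position: [0.5343, -0.2254, 0.1934]
ee_rot: [3.082, 0.606, 0.001]
wrist_force: [-1.7, 0.6, 6.9]
grip_width: 0.414
grasp_force: 74.7
time: 21.7
position: [0.5433, -0.2217, 0.1918]
ee_rot: [3.082, 0.606, 0.0]
wrist_force: [-2.4, -0.2, 8.6]
grip_width: 0.412
grasp_force: 75.4
((-10.264789581298828, 143.17982482910156), (93.9152603149414, 175.8831024169922), 5.348050117492676) lean 5.348050117492676 edge -47.909056007576176 51.7732648608616
```

```bash
python3 -m pendant '[2.3,1,-0.5,0, 4.6,1.9,-1,0, 6.9,2.9,-1.5,0, 9.2,3.8,-2.1,0, 9.2,3.8,-2.1,0]'
python3 -m pendant '[1.8,0.8,-0.5,0, 3.2,1.3,-0.9,0, 3.2,1.3,-0.9,0]'
python3 -c "
from h import *
lean()"
```

```text
time: 22.17
position: [0.5526, -0.2178, 0.1895]
ee_rot: [3.082, 0.606, 0.0]
wrist_force: [-1.6, 0.4, 5.4]
grip_width: 0.417
grasp_force: 75.4
time: 22.42
position: [0.5555, -0.2166, 0.1887]
ee_rot: [3.082, 0.606, -0.0]
wrist_force: [-3.2, -0.7, 7.3]
grip_width: 0.41
grasp_force: 75.7
((-2.6276817321777344, 143.1143341064453), (92.85213470458984, 169.92141723632812), 0.583362340927124) lean 0.583362340927124 edge -47.73442341514866 55.15052419153922
```

```bash
python3 -m pendant '[0.9,0.4,-0.5,0, 1.4,0.6,-0.8,0, 1.4,0.6,-0.8,0]'
python3 -c "
from h import *
I,D=imaging.read_camera('scene');J,_=imaging.read_camera('side')
f=lambda im,x,y,w:cv2.resize(im[y:y+w*3//4,x:x+w,::-1],(400,300),interpolation=cv2.INTER_CUBIC)
cv2.imwrite('pics/pl.png',np.hstack([f(I,120,90,120),f(J,240,60,120)]))"
```

```text
time: 22.72
position: [0.5569, -0.2161, 0.1883]
ee_rot: [3.082, 0.605, 0.0]
wrist_force: [-4.9, 1.1, 10.9]
grip_width: 0.412
grasp_force: 76.3
```

View pics/pl.png

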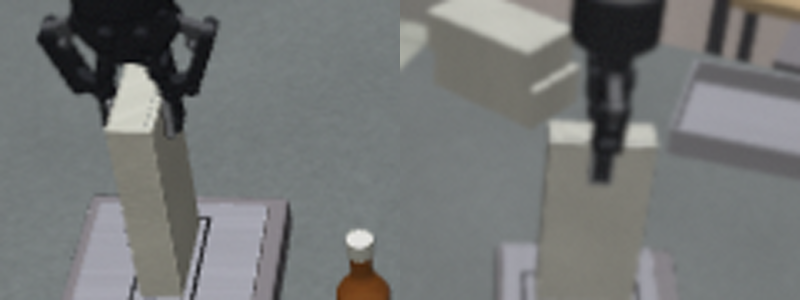

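The carton stands upright on the pan, with mark lines visible beside its foot (crop (205,235) on the left). I release and rise straight up.

```bash
python3 -m pendant '[-0.3,-0.1,0.5,0, -0.3,-0.1,0.5,0]'
python3 -m pendant '[0,0,0,0, 0,0,0,0, 0,0,0,0, 0,0,0,0, 0,0,0,0]' -1
python3 -m pendant '[0,0,15,0, 0,0,40,0, 0,0,80,0, 0,0,120,0, 0,0,160,0, -35,-10,160,0, -70,-20,160,0, -105,-30,160,0, -105,-30,160,0]'
cat > chk.py <<'E'
from h import *
a=np.radians(22.4);ex=np.array([np.cos(a),np.sin(a)]);ey=np.array([-ex[1],ex[0]])
for n in("wrist","scene","side"):
    c=cam(n);I,D=imaging.read_camera(n);np.savez(n+"9.npz",I=I,D=D,R=c[2],t=c[3]);P=bydepth(c,D)
    q=P[...,:2]-[.558,-.2155];X=np.dstack([q@ex,q@ey,P[...,2]])*1000
    m=(abs(X[...,2]-227)<7)&(np.hypot(X[...,0],X[...,1])<90)&(I.min(2)>90)
    if m.sum()>30:
        x=X[m];print(n,"top",m.sum(),cv2.minAreaRect(x[:,:2].astype(np.float32)),np.linalg.lstsq(np.c_[x[:,:2],np.ones(len(x))],x[:,2],rcond=None)[0].round(3))
    m=(X[...,2]>62)&(X[...,2]<90)&(np.hypot(X[...,0],X[...,1])<80)&(I.min(2)>80)&(I.max(2).astype(int)-I.min(2)<40)
    if m.sum()>30:
        x=X[m];print(n,"low",m.sum(),np.percentile(x,[2,98],axis=0).round(1).tolist())
    g=I.mean(2).astype(np.uint8);bh=cv2.morphologyEx(g,cv2.MORPH_BLACKHAT,np.ones((9,9)))
    m=(abs(X[...,2]-52)<8)&(abs(X[...,0])<62)&(abs(X[...,1])<34)&(bh>30);v,u=np.nonzero(m)
    if len(u):
        Y=onplane(c,np.c_[u,v],.052)[:,:2]-[.558,-.2155];Y=np.c_[Y@ex,Y@ey]*1000
        print(n,"mark",len(u),np.percentile(Y,[3,97],axis=0).round(1).tolist())
E
python3 chk.py
```

```text
time: 22.98
position: [0.5567, -0.2161, 0.1884]
ee_rot: [3.082, 0.605, 0.001]
wrist_force: [-0.9, 1.4, 4.2]
grip_width: 0.413
grasp_force: 75.3
time: 23.4
position: [0.5565, -0.2162, 0.1879]
ee_rot: [-3.083, -0.605, -0.0]
wrist_force: [-0.5, 0.2, -0.8]
grip_width: 1.0
grasp_force: 0.0
time: 24.15
position: [0.4468, -0.2469, 0.3484]
ee_rot: [3.083, 0.602, -0.002]
wrist_force: [2.3, -1.0, 0.8]
grip_width: 0.999
grasp_force: 0.0
wrist top 4491 ((-0.2875823974609375, 0.4490814208984375), (36.06632995605469, 91.9555435180664), 89.49373626708984) [-0.00000e+00  3.00000e-03  2.28431e+02]
wrist mark 266 [[-54.4, -20.1], [55.0, 27.7]]
scene top 361 ((3.2026519775390625, -2.5942325592041016), (97.50346374511719, 37.79209518432617), 0.7753703594207764) [-2.00000e-02 -2.80000e-02  2.28043e+02]
scene low 130 [[-25.2, -19.5, 63.5], [50.1, 16.5, 89.4]]
scene mark 102 [[-53.5, -29.8], [58.6, 24.9]]
side top 271 ((-1.5407524108886719, 2.4377880096435547), (41.57196044921875, 92.72970581054688), 89.55194854736328) [-7.00000e-03 -5.40000e-02  2.25483e+02]
side low 210 [[-45.1, 14.9, 62.4], [44.2, 21.8, 88.7]]
side mark 17 [[-53.8, -20.5], [57.5, 25.4]]
```

```bash
python3 - <<'E'
from h import *
a,b=np.load("scene0.npz"),np.load("scene9.npz")
d=(np.abs(a["D"]-b["D"])>.012)
for n,(x0,x1,y0,y1) in dict(bottle=(218,242,155,208),mortar=(243,280,136,170),jar=(160,202,218,270),rack=(255,355,130,240),orange=(255,300,215,276),rackback=(340,415,170,280)).items():
    v,u=np.nonzero(d[y0:y1,x0:x1]);print(n,len(u),(u.min()+x0,u.max()+x0,v.min()+y0,v.max()+y0) if len(u) else "")
P=bydepth(cam("scene"),b["D"]);I=b["I"]
m=(P[...,2]>.197)&(P[...,2]<.214)&(I.min(2)>110);m[:130]=0;m[240:]=0;m[:,:255]=0;m[:,355:]=0
m=cv2.morphologyEx(m.astype(np.uint8),cv2.MORPH_OPEN,np.ones((3,3)))>0
print(m.sum(),cv2.minAreaRect((P[m][:,:2]*1000).astype(np.float32)))
E
```

```text
bottle 6 (np.int64(222), np.int64(240), np.int64(157), np.int64(189))
mortar 16 (np.int64(245), np.int64(277), np.int64(136), np.int64(169))
jar 22 (np.int64(161), np.int64(200), np.int64(219), np.int64(264))
rack 1449 (np.int64(255), np.int64(353), np.int64(131), np.int64(237))
orange 30 (np.int64(258), np.int64(299), np.int64(215), np.int64(274))
rackback 78 (np.int64(340), np.int64(413), np.int64(170), np.int64(277))
1632 ((506.01251220703125, 198.35479736328125), (96.70597839355469, 153.55996704101562), 84.21357727050781)
```

The bystanders and the four tall cartons are where they were; the only differences are edge noise and the removed carton.

```bash
python3 -c "
from station import r
print(r.hand_in())"
```

```text
the job is handed in; nothing more can be done
None
```

The job is handed in: the short carton stands upright on the balance, centred in the marked rectangle to within a few millimetres and about 0.5° of square, with the gripper clear and the other cartons, bottle, mortar and jar measured as unmoved.

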